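# Shut the spice pot in its dovetail case

### The job

Stand the knobbed steel spice pot upright in the open well of the wooden case and let go of it, then slide the dovetailed cover along its tapered way over the pot until it wedges tight, its narrow front edge about flush with the narrow end of the case. Leave the bowl, the jar, the brass weight and the scoop as they are.

Things in the scene. Friction and masses are not known exactly. Their poses are not given: they have to be found in the camera images.
- case: Wooden case fixed to the counter, 330 mm long (x), 70 mm high, 204 mm wide at its wide end (x = -165), 158 at the narrow (+165). Origin: centre of underside, z up. Closed deck at -x, 70 mm up; open well from x = +15 to +150, 92 mm wide or more. Along both sides of its top dark dovetail cheeks, undercut 20 degrees, top 89 mm up, converge by 4 degrees each: the way of the cover.
- well_floor (a point): Centre of the floor of the well: 82.5 mm from the case's origin along the case's +x, 6 mm above the counter; axes as the case's. The side walls' tops, on which the cover slides, are 64 mm above this floor.
- way_home (a point): Where cover_mid must come: 82.5 mm from the case's origin along the case's +x, 70 mm up; axes as the case's. Here the cover's sides meet both cheeks, it wedges and goes no farther, and its front is flush with the case's narrow end, which is open.
- cover_mid (a point): Centre of underside of the loose plywood cover: 165 mm long (x), 12 thick, 125 wide at its front (+x), 148 at its tail. Starts loose between the cheeks over the deck, 125 to 145 mm short of home, front edge over the well; can be pushed by its tail edge or by the rib on top (10 mm high, 18 wide, 90 long across, its middle 68 mm behind the centre). z up, about 0.25 kg.
- cover_tail (a point): Middle of the cover's upright tail edge, half-way up its 12 mm thickness, 82.5 mm behind the cover's centre; axes as the cover's. The cover rubs along with 2 to 8 N on its way, now and then against one cheek, and stops dead when wedged: a push of 12 to 20 N there makes sure.
- pot_mid (a point): Middle of the squat steel spice pot, half-way up its 60 mm height, on its axis. Body 70 mm in diameter and 32 mm high, on it an upright black cylindrical knob 22 mm in diameter and 28 mm high; z up. It starts standing on the counter, 0.25 kg or so.
- bowl: White ceramic bowl, 110 mm across, 55 mm high, loose; origin centre of the underside. A bystander.
- jar: Amber glass jar, 72 mm in diameter, 130 mm high, loose; origin centre of the underside. A bystander.
- weight: Brass scale weight, 52 mm in diameter, 45 mm high, loose; origin centre of the underside. A bystander.
- scoop: Aluminium nut scoop, 185 mm long, 32 mm high, loose; pan from x = +33 to +118 mm, handle to x = -67 mm. A bystander.
Mind the look-alikes: they are no part of the job. Of the things shaped like the part that bears cover_mid, the wooden one is meant.

How it is judged:
By the outcome, as a careful person would: the job done as asked, in the order asked, and still so for the second after the job is handed in, with the robot touching nothing.
It also fails if it takes over 64 s, if anything falls off the work surface, if the arm or the gripper's body presses on something with over 40 N, if the wrist force passes 120 N, or if a joint passes its speed limit or range.

### The arm

A 6-joint arm with a two-finger parallel gripper is mounted at the origin on the work surface. World frame = base frame: x ahead of the robot, y to its left, z up, the work surface at z = 0. Lengths are in mm, angles in degrees, forces in N, time in s.
With the tool pointing down it reaches from about 275 to 850 mm from the base axis. Payload 19 kg.
Tool frame: the origin (TCP) lies on the front face of the gripper's body, between the roots of the fingers; the fingertips stand 73 mm ahead of it and the grasp point (between the pads) lies 54 mm ahead of it; y points along the fingers, x is the direction in which the jaws open and shut, and the axes are right-handed (so a half turn about y gives the same grasp; the last joint's range is limited). The gripper opens to 85 mm and grips with 20 to 120 N. Pads are 22 mm wide; open, the fingers measure 114 mm over their backs; the gripper's body (76 mm by 85 mm) begins 54 mm behind the grasp point. The pads swing forward as they close: fully open they stand 13 mm farther back than shut.
Start: joints at [65.374, 8.623, 82.357, -0, 89.026, -7.678], TCP at [167.623, 550.001, 303.867] pointing down, gripper open.
Joint ranges: [-160.23, 160.23], [-39.13, 120.54], [6.94, 153.29], [-79.49, 259.48], [9.18, 160.14], [-161.06, 161.06]. Speed limits (degrees/s): [108.29, 108.29, 127.2, 172.46, 172.46, 172.46].

### API

Orientations are given as a 3x3 rotation matrix whose columns are the frame's x, y, z axes.
In Python, from plant import get_state, eyes, env gives the robot as it stands. The module is installed in compiled form; this text tells all that it offers.
- The arm moves only by the shell command python3 -m crank 'ROWS' [FORCE]. ROWS is JSON, a list that holds one entry, the list of rows, each a list of 7 numbers: the turn, a rotation vector about the tool's x, y, z in degrees, then the shift along the tool's x, y, z in mm, then the opening in per cent of the stroke, from 0 (shut) to 100 (fully open). In form: [[[ax, ay, az, dx, dy, dz, hand], ...]]. A call has 1 to 20 rows; each row shifts and turns the commanded pose from where the row before left it, along the tool's axes as they then stand; what a row does not reach is not made up. A row lasts 1/10 s, in which the tool goes at most 50 mm and 8.59 degrees, less where a joint would pass 70% of its speed; a pose out of reach is approached as far as the arm can. A call with a gripper value outside its range is refused whole. The fingers move at their own pace and stop on an object; FORCE is the grip in N (left out, the last holds). Time passes only in rows, so rows that do not move let the fingers close. It gives the time, the measured TCP pose, the force and the opening at its end, in the units of the state.
- get_state(): the state, without advancing time (a new reading comes with each control period).
- eyes.read_camera(name): name is "scene" or "top" or "wrist"; returns (picture, depth): 480x640x3 uint8, blue, green, red; 480x640 float32, mm along the optical axis (not along the pixel's ray), 0 where there is no reading.
- eyes.camera_params(name): a dict with "K" (3x3 intrinsics, pixels), "k1" (the pictures are not rectified: a ray, as slopes to the right and down, at radius r is drawn at 1 + k1 r^2 times it, then the intrinsics apply), "R" (3x3) and "t" (3): a world point X has camera coordinates R X + t. Camera axes: x right, y down, z forward; pixel columns grow to the right and rows downward; lengths in mm; the calibration is good to about 2 mm. A picture is of the moment at which its call begins: read the wrist's pose just before it. camera_params takes no time and is no camera call; for the wrist camera it gives the pose at the moment of the call.
- env.hand_in(): hands the job in, once; it reports no verdict.
Trained networks look in the newest picture that a camera, given by its name, has taken for a name from the list of things; names that differ only in an ending like _2 or _b are one class to them, and where a whole thing is asked for, a point or a joint stands for the part that bears it (a point fixed in the world has none). Each returns a list of dicts, best first, with "confidence" (0 to 1); they miss things now and then, are a little off and sometimes report something else, mostly with a low value. They report only what shows in the picture. A call takes as long as a camera call. They do not tell look-alikes from the thing itself.
- eyes.spot_in(camera, query): "bbox" ([left, top, width, height] in pixels, round what is visible of it).
- eyes.pinpoint(camera, query): "centre" ([column, row] in pixels: a listed point, or the origin of a listed thing).
The state is a dict: "time": time; "q": joint angles; "joint_vel": joint speeds; "joint_torque": joint torques, N m; "tcp_pos": TCP position; "tool_rot": TCP orientation; "ft_force": force on the tool from outside, world axes, zero at the start; "moment": the same for the moment, N m; "opening": opening from 0.0 (shut) to 1.0 (fully open).
Only numpy, scipy, OpenCV 4.12 (cv2) and the standard library are available. Lean on these libraries where they do the work, as an engineer would, in place of code of your own. Each camera call takes 0.05 s, during which the arm holds its last target.

## Working session

There is one attempt and no reset: what is moved stays moved. The work goes in short steps, Python scripts to look and compute and a shell command to move; the robot and the scene stay as the last step left them, time stands still between calls to the robot, and variables do not carry over. Pictures are saved under pics/ and viewed, and the job is handed in when it is done.

```bash
ls; mkdir -p pics
python3 - <<'E'
from plant import get_state, eyes, env
import cv2, numpy as np
s=get_state(); print(s['time'],s['tcp_pos'],s['tool_rot'],s['ft_force'],s['opening'])
for n in ['scene','top']:
    p,d=eyes.read_camera(n); cv2.imwrite(f'pics/{n}0.png',p); np.save(f'pics/{n}0.npy',d)
    c=eyes.camera_params(n); print(n,c)
    for q in ['case','well_floor','way_home','cover_mid','cover_tail','pot_mid']:
        print(q,[(np.round(r['centre'],1).tolist(),round(r['confidence'],2)) for r in eyes.pinpoint(n,q)])
E
```

```text
pics
0.0 [167.55365526 549.87870142 303.26880148] [[ 2.91487688e-01 -4.97483459e-04 -9.56574451e-01]
 [ 9.56573786e-01 -1.13746122e-03  2.91488076e-01]
 [-1.23307684e-03 -9.99999229e-01  1.44323695e-04]] [ 0.82969351 -0.30078549 -0.10334082] 1.0001869114766402
scene {'K': array([[444.39001789,   0.        , 314.09368308],
       [  0.        , 444.39001789, 243.35531671],
       [  0.        ,   0.        ,   1.        ]]), 'k1': -0.04690115346383656, 'R': array([[ 0.89196634,  0.45209183,  0.00300468],
       [ 0.28336639, -0.55387181, -0.78289815],
       [-0.35227765,  0.69917022, -0.62214264]]), 't': array([-485.637726  ,  -98.33935913, 1125.94760986])}
case []
well_floor [([328.6, 255.3], 0.91)]
way_home [([331.6, 231.0], 0.89)]
cover_mid [([163.8, 300.9], 0.92), ([254.4, 218.6], 0.8), ([331.1, 435.4], 0.65), ([305.9, 278.2], 0.55)]
cover_tail [([288.0, 303.4], 0.65), ([190.9, 320.4], 0.63), ([372.1, 473.0], 0.58), ([255.2, 236.4], 0.55)]
pot_mid [([329.5, 255.7], 0.67), ([375.4, 180.9], 0.65)]
top {'K': array([[562.3624541 ,   0.        , 328.34505851],
       [  0.        , 562.3624541 , 241.21281711],
       [  0.        ,   0.        ,   1.        ]]), 'k1': -0.16491641681481212, 'R': array([[ 0.0154105 , -0.9998652 ,  0.00566631],
       [-0.98039186, -0.01622332, -0.19638891],
       [ 0.19645436, -0.00252875, -0.98050971]]), 't': array([ -19.36011103,  571.29717058, 1396.03783253])}
case [([336.7, 246.3], 0.91), ([362.7, 242.9], 0.4)]
well_floor [([305.2, 247.9], 0.85)]
way_home [([302.6, 241.7], 0.64), ([337.0, 245.5], 0.47)]
cover_mid [([404.3, 336.9], 0.93), ([437.0, 192.5], 0.87), ([282.7, 336.9], 0.71), ([359.6, 242.7], 0.65)]
cover_tail [([413.0, 309.1], 0.73), ([449.7, 163.1], 0.73), ([390.1, 238.3], 0.59), ([309.4, 320.0], 0.59)]
pot_mid [([184.6, 248.9], 0.83)]
```

View pics/scene0.png

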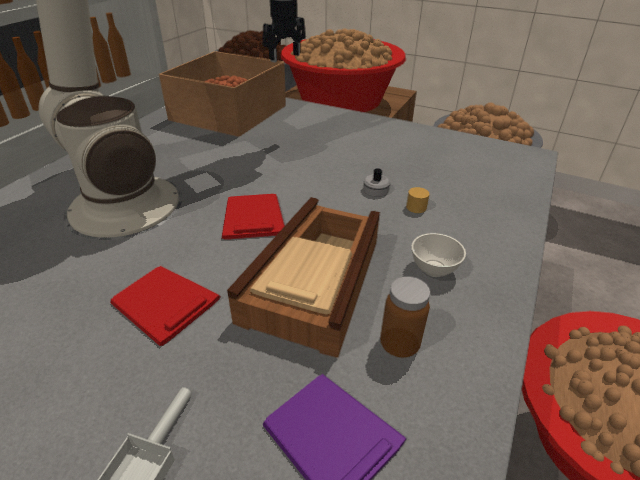

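View pics/top0.png

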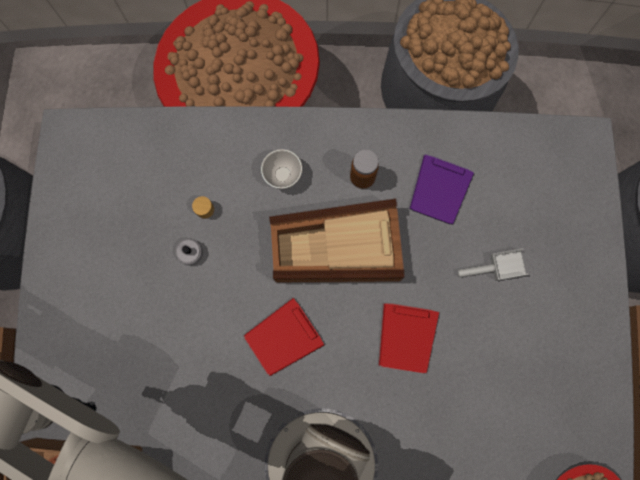

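The scene: the wooden cover lies in the case at about (360,243) top / (306,278) scene. Three coloured plates, red at (284,337) and (404,337) and purple at (440,190) in the top view, are look-alikes on the counter. The wooden one in the case is the one meant. The pot, steel with a black knob, is at (188,250) top / (376,181) scene.

```bash
cat > h.py <<'E'
import numpy as np, cv2
from plant import get_state, eyes, env
def ray(c,uv):
    K=c['K'];D=np.array([c['k1'],0,0,0,0.])
    return cv2.undistortPoints(np.array([[uv]],float),K,D,None,None,None)[0,0] if False else cv2.undistortPoints(np.array([[uv]],float),K,D)[0,0]
def onplane(c,uv,z):
    a=ray(c,uv);d=c['R'].T@np.array([a[0],a[1],1]);o=-c['R'].T@c['t']
    return o+d*(z-o[2])/d[2]
def cloud(c,d):
    v,u=np.mgrid[0:480,0:640];uv=np.stack([u,v],-1).reshape(-1,1,2).astype(float)
    a=cv2.undistortPoints(uv,c['K'],np.array([c['k1'],0,0,0,0.]))[:,0]
    z=d.reshape(-1);P=np.c_[a*z[:,None],z]
    return ((P-c['t'])@c['R']).reshape(480,640,3)
def proj(c,X):
    X=np.atleast_2d(np.asarray(X,float));rv=cv2.Rodrigues(c['R'])[0]
    return cv2.projectPoints(X,rv,c['t'],c['K'],np.array([c['k1'],0,0,0,0.]))[0][:,0]
E
python3 - <<'E'
from h import *
ct=eyes.camera_params('top');cs=eyes.camera_params('scene')
for n,uvt,uvs,z in [('case',(336.7,246.3),None,0),('well',(305.2,247.9),(328.6,255.3),6),('home',(302.6,241.7),(331.6,231),70),('cover',(359.6,242.7),(305.9,278.2),70),('tail',(390.1,238.3),(288,303.4),76),('pot',(184.6,248.9),(375.4,180.9),30)]:
    print(n,onplane(ct,uvt,z).round(1), onplane(cs,uvs,z).round(1) if uvs else '')
P=cloud(ct,np.load('pics/top0.npy'));S=cloud(cs,np.load('pics/scene0.npy'))
np.save('pics/P.npy',P)
for nm,Q in (('top',P),('scene',S)):
    m=lambda lo,hi:(Q[...,2]>lo)&(Q[...,2]<hi)
    # pot
    reg=(abs(Q[...,0]-onplane(ct,(187,250),30)[0])<80)&(abs(Q[...,1]-onplane(ct,(187,250),30)[1])<60)
    k=Q[reg&m(45,70)];b=Q[reg&m(25,40)]
    print(nm,'knob',k.mean(0),k.min(0),k.max(0),len(k));print('body',b.mean(0),b.min(0),b.max(0),len(b))
    ck=Q[m(84,95)&(abs(Q[...,0]-450)<180)&(abs(Q[...,1])<260)]
    print('cheek',len(ck),ck.min(0),ck.max(0))
p=cv2.imread('pics/top0.png');cv2.imwrite('pics/crop1.png',cv2.resize(p[185:300,160:420],None,fx=3,fy=3,interpolation=cv2.INTER_CUBIC))
E
```

```text
case [569.4 -33.    0. ] 
well [562.5  51.1   6. ] [554.   50.7   6. ]
home [566.5  55.7  70. ] [557.2  55.   70. ]
cover [566.3 -90.3  70. ] [576.4 -96.6  70. ]
tail [ 577.9 -168.    76. ] [ 581.5 -171.6   76. ]
pot [549.8 370.2  30. ] [544.9 354.5  30. ]
top knob [542.48726396 359.65269732  59.09526479] [533.00458459 350.83341545  46.59815765] [555.75468817 369.28678643  67.07147585] 58
body [543.21181115 358.94422405  31.92516516] [511.77675855 326.6521981   25.15412595] [577.40963081 393.77334223  39.87675793] 435
cheek 2422 [ 469.04338608 -201.4906304    84.00015475] [629.90131303 142.4124601   94.99395429]
scene knob [546.00460775 355.84683504  54.67239026] [535.00878681 348.00331004  45.27965405] [555.66425835 370.29546075  61.3142928 ] 69
body [548.79482594 350.70983088  31.06003621] [513.48072979 325.41208819  25.28342274] [579.80260768 389.30854142  39.70285212] 257
cheek 1987 [ 470.6725467  -202.13771026   84.00078052] [629.99268418 144.34174928  94.7109735 ]
```

View pics/crop1.png

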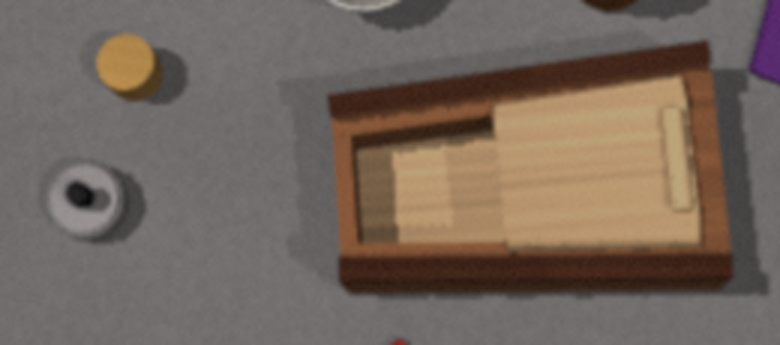

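The crop shows the wooden cover with its rib at crop (678,160), in the dark-cheeked case. The pot, with its black knob, is at crop (85,198). The narrow end of the case faces world +y.

Run:
```python
from h import *
ct=eyes.camera_params('top');cs=eyes.camera_params('scene')
for n,c in (('top',ct),('scene',cs)):
    Q=cloud(c,np.load(f'pics/{n}0.npy'))
    M=(Q[...,2]>85)&(Q[...,2]<93)&(abs(Q[...,0]-550)<110)&(abs(Q[...,1])<230)
    pts=Q[M][:,:2]
    img=cv2.imread(f'pics/{n}0.png')[M].astype(int); pts=pts[(img.sum(1)<150)]
    # axis approx +y ; split by line through home/case
    A=np.array([569.,-33]);
    e=np.array([-.03,1]);e/=np.linalg.norm(e);nn=np.array([-e[1],e[0]]) # left of x
    lines=[]
    for sgn in (1,-1):
        q=pts[sgn*((pts-A)@nn)>20]
        for _ in range(3):
            l=cv2.fitLine(q.astype(np.float32),cv2.DIST_HUBER,0,.01,.01).ravel()
            d=l[:2]*np.sign(l[1]);o=l[2:]
            r=(q-o)@np.array([-d[1],d[0]]);q=q[abs(r)<15]
        t=(q-o)@d
        print(n,sgn,len(q),'dir',np.degrees(np.arctan2(d[1],d[0])),'ends',o+d*np.percentile(t,.5),o+d*np.percentile(t,99.5),'resid',r.std(),'z',)
        lines.append((o,d,np.percentile(t,.5),np.percentile(t,99.5)))
    (o1,d1,a1,b1),(o2,d2,a2,b2)=lines
    x=d1+d2;x/=np.linalg.norm(x);ang=np.degrees(np.arctan2(x[1],x[0]))
    # centre: midpoint of mids of ends
    ctr=((o1+d1*a1)+(o1+d1*b1)+(o2+d2*a2)+(o2+d2*b2))/4
    print('case centre',ctr,'yaw',ang,'home',ctr+82.5*x,'len',b1-a1,b2-a2,'gap between cheek centre lines',)
    # cover top (z~82), rib (z~92)
    M=(Q[...,2]>78)&(Q[...,2]<86);im=cv2.imread(f'pics/{n}0.png').astype(int)
    C=Q[M&(im.sum(2)>300)&(abs(Q[...,0]-565)<85)&(abs(Q[...,1]+90)<120)]
    u=(C[:,:2]-ctr)@x;v=(C[:,:2]-ctr)@np.array([-x[1],x[0]])
    print('cover u range',np.percentile(u,[.5,99.5]),'v',np.percentile(v,[1,99]),len(C))
```

```text
top 1 821 dir 91.64898 ends [ 486.17306643 -198.12133978] [476.88891348 124.37802143] resid 5.756414392141495 z
top -1 575 dir 98.367165 ends [ 661.43465061 -153.52667881] [618.41832994 138.93898524] resid 4.997438356020168 z
case centre [560.72874012 -22.08275298] yaw 95.00807 home [553.52681055  60.10229036] len 322.6329741914775 295.6122010712444 gap between cheek centre lines
cover u range [-146.41982789   16.63410133] v [-71.22185621  63.19796767] 2451
scene 1 883 dir 91.32304 ends [ 489.52122134 -201.41969256] [481.96952475 125.55900062] resid 5.916926626112828 z
scene -1 726 dir 97.56317 ends [ 661.7245194  -150.92234609] [623.2778621  138.64173896] resid 5.429709447780955 z
case centre [564.1232819  -22.03532477] yaw 94.4431 home [557.73208708  60.2167428 ] len 327.0658927303622 292.1053005384733 gap between cheek centre lines
cover u range [-147.33794282   17.91534475] v [-72.24564444  63.95049269] 3952
```

Run:
```python
from h import *
from scipy.optimize import least_squares
C={n:eyes.camera_params(n) for n in('top','scene')}
fits=[]
for n,c in C.items():
    Q=cloud(c,np.load(f'pics/{n}0.npy'));im=cv2.imread(f'pics/{n}0.png').astype(int).sum(2)
    M=(Q[...,2]>85)&(Q[...,2]<93)&(abs(Q[...,0]-565)<140)&(abs(Q[...,1])<230)&(im<170)
    pts=Q[M][:,:2]
    A=np.array([563.,-28.]);x=np.array([np.cos(np.radians(94.5)),np.sin(np.radians(94.5))]);L=[]
    for sgn in(1,-1):
        nn=np.array([-x[1],x[0]]);w=(pts-A)@nn*sgn; uu=(pts-A)@x
        q=pts[abs(w-(82-uu*np.tan(np.radians(4))))<22]
        l=cv2.fitLine(q.astype(np.float32),cv2.DIST_HUBER,0,.01,.01).ravel();d=l[:2]*np.sign(l[1]);o=l[2:];t=(q-o)@d
        L.append((o,d,o+d*np.percentile(t,.5),o+d*np.percentile(t,99.5)))
        print(n,sgn,len(q),np.degrees(np.arctan2(d[1],d[0])).round(2),L[-1][2:])
    x=L[0][1]+L[1][1];x/=np.linalg.norm(x)
    ctr=sum(l[2]+l[3] for l in L)/4
    print('centre',ctr.round(1),'yaw',np.degrees(np.arctan2(x[1],x[0])).round(2)); fits.append((ctr,x))
ctr=(fits[0][0]+fits[1][0])/2;x=fits[0][1]+fits[1][1];x/=np.linalg.norm(x);y=np.array([-x[1],x[0]])
print('avg',ctr,np.degrees(np.arctan2(x[1],x[0])),'home',ctr+82.5*x)
X=lambda u,v,z:np.r_[ctr+u*x+v*y,z]
np.save('case.npy',np.r_[ctr,x])
for n,c in C.items():
    p=cv2.imread(f'pics/{n}0.png')
    S=3 if n=='top' else 3
    x0,y0=(250,190) if n=='top' else (220,190)
    crop=cv2.resize(p[y0:y0+160,x0:x0+200],None,fx=4,fy=4)[:600]
    for poly in ([(-165,102,0),(165,79,0),(165,-79,0),(-165,-102,0)],[(-165,102,89),(165,79,89),(165,-79,89),(-165,-102,89)],[(15,46,70),(150,46,70),(150,-46,70),(15,-46,70)]):
        q=(proj(c,[X(*a) for a in poly])-[x0,y0])*4+1.5
        cv2.polylines(crop,[q.astype(int)],True,(0,255,0),1)
    cv2.imwrite(f'pics/ov_{n}.png',crop)
```

```text
top 1 846 91.66 (array([ 486.4304938 , -198.27129054]), array([476.9818591 , 127.00951922]))
top -1 755 99.36 (array([ 669.51378858, -178.85208888]), array([617.18525135, 138.68719552]))
centre [562.5 -27.9] yaw 95.51
scene 1 1095 91.35 (array([ 489.50331223, -201.30784195]), array([481.82050802, 125.50616153]))
scene -1 1238 99.35 (array([ 673.91908461, -183.60420511]), array([620.97913614, 137.78060714]))
centre [566.6 -30.4] yaw 95.35
avg [564.54167923 -29.13149288] 95.430595 home [556.73387274  52.99821445]
```

View pics/ov_top.png

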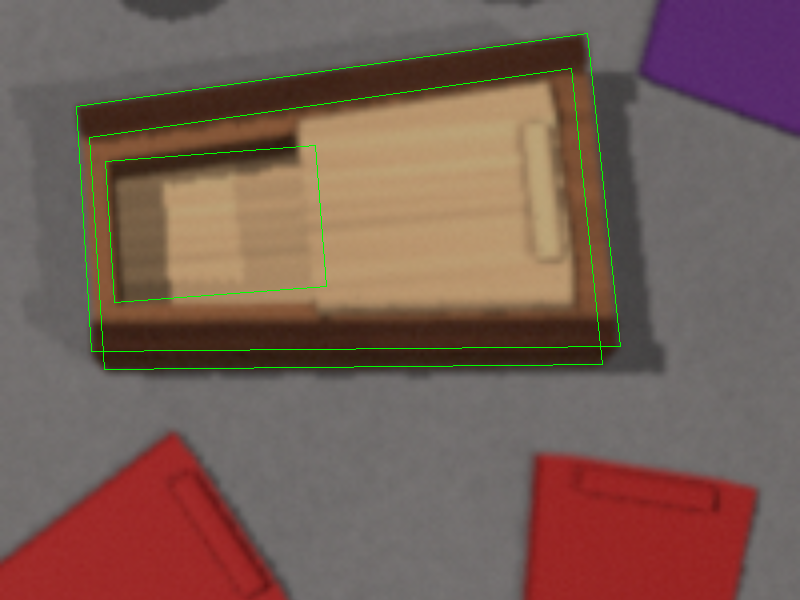

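View pics/ov_scene.png

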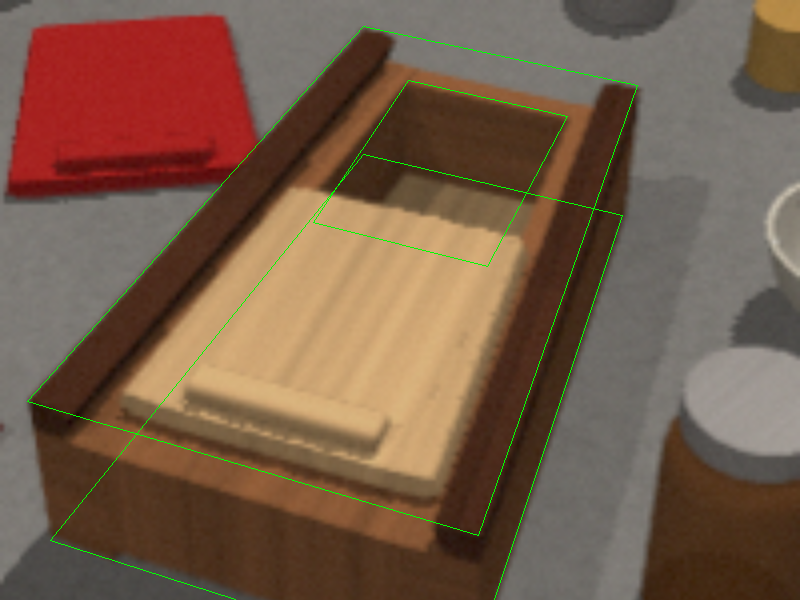

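The overlay fits within a few mm. I estimate the pot at about (545,358) and way_home at about (557,53), with the case +x at 95.4°. Next I move above the pot.

```bash
python3 -m crank '[[[0,0,0,-5.2,3.6,-29.8,100],[0,0,0,-5.2,3.6,-29.8,100],[0,0,0,-5.2,3.6,-29.8,100],[0,0,0,-5.2,3.6,-29.8,100],[0,0,0,-5.2,3.6,-29.8,100],[0,0,0,-5.2,3.6,-29.8,100],[0,0,0,-5.2,3.6,-29.8,100],[0,0,0,-5.2,3.6,-29.8,100],[0,0,0,-5.2,3.6,-29.8,100],[0,0,0,-5.2,3.6,-29.8,100],[0,0,0,-5.2,3.6,-29.8,100],[0,0,0,-5.2,3.6,-29.8,100],[0,0,0,-5.2,3.6,-29.8,100],[0,0,0,-5.2,3.6,-29.8,100],[0,-7.4,0,0,0,0,50],[0,-7.4,0,0,0,0,50],[0,-7.4,0,0,0,0,50],[0,0,0,0,0,0,50],[0,0,0,0,0,0,50]]]'
cat > look.py <<'E'
import sys
from h import *
def look(n,tag):
    s=get_state();c=eyes.camera_params(n);p,d=eyes.read_camera(n);cv2.imwrite(f'pics/{tag}.png',p);np.save(f'pics/{tag}.npy',d)
    return s,c,p,d
E
python3 - <<'E'
from look import *
s,c,p,d=look('wrist','w1');print(s['q'],s['tool_rot'],c)
r=eyes.pinpoint('wrist','pot_mid');print(r)
for a in r: print(onplane(c,a['centre'],30))
Q=cloud(c,d)
near=np.linalg.norm(Q[...,:2]-[545,358],axis=2)<55
for lo,hi in((56,66),(28,36),(-5,5)):
    m=near&(Q[...,2]>lo)&(Q[...,2]<hi);k=Q[m]
    if len(k):print(lo,len(k),k.mean(0),k.min(0),k.max(0))
E
```

```text
time: 2.6
tcp_pos: [545.5, 358.8, 253.4]
tool_rot: [[-0.088, -0.0, -0.996], [0.996, -0.0, -0.088], [-0.0, -1.0, 0.0]]
ft_force: [-0.5, -0.4, 0.2]
opening: 0.503
[ 2.65787810e+01  1.90331824e+01  7.53819260e+01 -3.67574304e-03
  8.55903393e+01 -6.84453858e+01] [[-8.75808396e-02 -5.64121522e-05 -9.96157414e-01]
 [ 9.96157411e-01 -9.97453733e-05 -8.75808337e-02]
 [-9.44214697e-05 -9.99999993e-01  6.49311671e-05]] {'K': array([[418.91940416,   0.        , 320.39060995],
       [  0.        , 418.91940416, 233.13104183],
       [  0.        ,   0.        ,   1.        ]]), 'k1': 0.01728463469489715, 'R': array([[-8.82868603e-02,  9.96094938e-01,  5.51279967e-04],
       [ 9.60291341e-01,  8.49664058e-02,  2.65746590e-01],
       [ 2.64661993e-01,  2.39913215e-02, -9.64042761e-01]]), 't': array([-309.77976582, -574.54753038,  176.13493152])}
[{'centre': [322.4, 215.0], 'confidence': 0.82}]
[544.56934718 360.68896219  30.        ]
56 825 [544.23234945 361.91938467  58.97615396] [533.83836861 351.58423046  56.02291929] [554.8419605  372.21059858  61.13747187]
28 5356 [542.37486948 361.76863771  30.87123966] [511.24766468 328.02173888  28.00014168] [578.39703726 395.43942182  35.98781478]
-5 7736 [537.51372217 353.37149161  -0.81872637] [490.08706447 303.06017402  -3.23149438] [599.67003031 412.8108184    4.83577285]
```

View pics/w1.png

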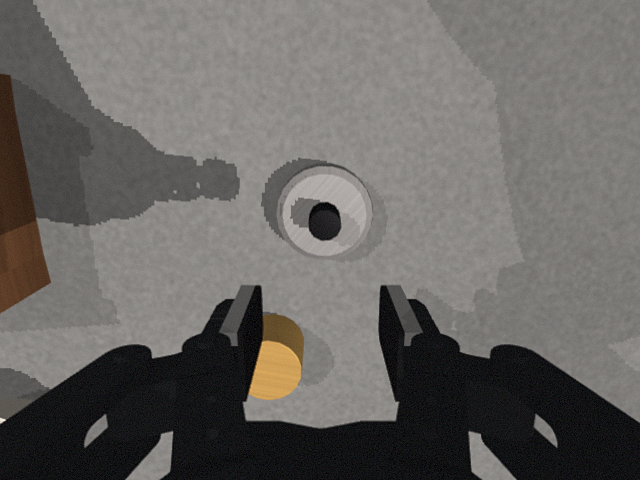

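The wrist view shows the pot at (324,213) between the jaws, with the knob centre at (544.3, 361.8). I centre on it and descend.

```bash
python3 -m crank '[[[0,0,0,3.1,15,0.9,50],[0,0,0,0,25,0,50],[0,0,0,0,25,0,50],[0,0,0,0,25,0,50],[0,0,0,0,25,0,50],[0,0,0,0,15,0,50],[0,0,0,0,10,0,50],[0,0,0,0,5,0,50],[0,0,0,0,0,0,50]]]' 40
python3 -m crank '[[[0,0,0,0,0,0,0],[0,0,0,0,0,0,0],[0,0,0,0,0,0,0],[0,0,0,0,0,0,0],[0,0,0,0,0,0,0],[0,0,0,0,0,0,0],[0,0,0,0,0,0,0],[0,0,0,0,0,0,0]]]' 40
python3 - <<'E'
from look import *
s,c,p,d=look('scene','s2');cv2.imwrite('pics/s2c.png',cv2.resize(p[100:240,300:480],None,fx=4,fy=4))
print(s['tcp_pos'],s['opening'],s['ft_force'])
E
```

```text
time: 3.6
tcp_pos: [544.3, 361.8, 108.4]
tool_rot: [[-0.091, -0.0, -0.996], [0.996, -0.0, -0.091], [-0.0, -1.0, 0.0]]
ft_force: [-0.2, 0.4, 0.2]
opening: 0.502
time: 4.4
tcp_pos: [544.7, 361.9, 109.5]
tool_rot: [[-0.091, 0.001, -0.996], [0.996, 0.001, -0.091], [0.0, -1.0, -0.001]]
ft_force: [-0.1, -0.5, 6.1]
opening: 0.239
[544.67589957 361.89630936 109.48633102] 0.23898452210527402 [-0.06258556 -0.48635382  6.11437893]
```

View pics/s2c.png

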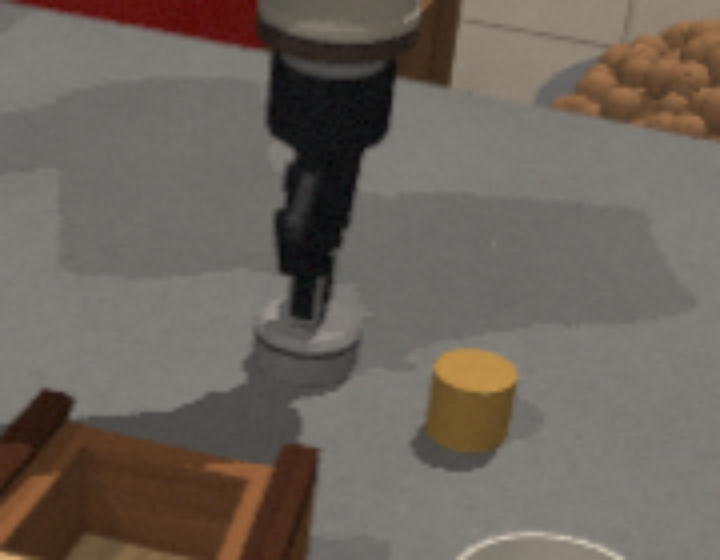

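Gripped: the opening is 20 mm on the 22 mm knob. Now lift and carry.

```bash
python3 -m crank '[[[0,0,0,0,-5,0,0],[0,0,0,0,-15,0,0],[0,0,0,0,-25,0,0],[0,0,0,0,-25,0,0],[0,0,0,0,-25,0,0],[0,0,0,0,-25,0,0],[0,0,0,0,-10,0,0],[0,0,0,0,0,0,0]]]'
python3 -m crank '[[[0,0,0,-9.8,0,1,0],[0,0,0,-25,0,1,0],[0,0,0,-25,0,1,0],[0,0,0,-25,0,1,0],[0,0,0,-25,0,1,0],[0,0,0,-25,0,1,0],[0,0,0,-25,0,1,0],[0,0,0,-25,0,1,0],[0,0,0,-25,0,1,0],[0,0,0,-25,0,1,0],[0,0,0,-25,0,1,0],[0,0,0,-25,0,1,0],[0,0,0,-15,0,1,0],[0,0,0,-10,0,1,0],[0,0,0,0,0,1,0],[0,0,0,0,0,0,0],[0,0,0,0,0,0,0]]]'
python3 - <<'E'
from look import *
for n in('top','scene','wrist'):
    s,c,p,d=look(n,n+'3')
    if n=='top':cv2.imwrite('pics/t3c.png',cv2.resize(p[170:310,240:440],None,fx=4,fy=4))
    if n=='scene':cv2.imwrite('pics/s3c.png',cv2.resize(p[120:300,230:430],None,fx=3,fy=3))
    for q in('well_floor','way_home','pot_mid'):print(n,q,[(r['centre'],r['confidence'],onplane(c,r['centre'],{'w':6,'y':70,'p':160}['y' if q=='way_home' else q[0]]).round(1)) for r in eyes.pinpoint(n,q)])
E
```

```text
time: 5.25
tcp_pos: [544.6, 361.9, 240.3]
tool_rot: [[-0.092, 0.002, -0.996], [0.996, 0.001, -0.092], [0.001, -1.0, -0.002]]
ft_force: [0.8, 0.1, -2.8]
opening: 0.244
time: 6.95
tcp_pos: [557.6, 52.7, 238.4]
tool_rot: [[-0.092, -0.0, -0.996], [0.996, 0.0, -0.092], [0.0, -1.0, 0.0]]
ft_force: [0.1, 0.8, -2.0]
opening: 0.243
top well_floor [([308.1, 246.9], 0.55, array([565.3,  43.4,   6. ]))]
top way_home [([302.4, 248.5], 0.71, array([548.8,  55.7,  70. ]))]
top pot_mid [([301.5, 236.4], 0.63, array([561.6,  54.6, 160. ]))]
scene well_floor [([325.6, 254.7], 0.61, array([547.3,  49.5,   6. ]))]
scene way_home [([328.3, 227.4], 0.8, array([545.7,  63.2,  70. ]))]
scene pot_mid [([333.3, 194.5], 0.7, array([558.4,  54.3, 160. ]))]
wrist well_floor [([320.1, 214.3], 0.67, array([558.5,  52.5,   6. ])), ([88.3, 235.5], 0.39, array([ 590.6, -117.8,    6. ]))]
wrist way_home []
wrist pot_mid [([321.4, 300.5], 0.64, array([557.2,  52.8, 160. ]))]
```

View pics/wrist3.png

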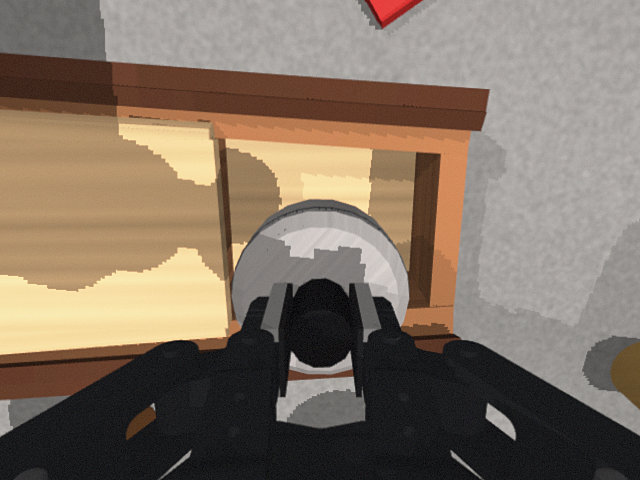

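View pics/s3c.png

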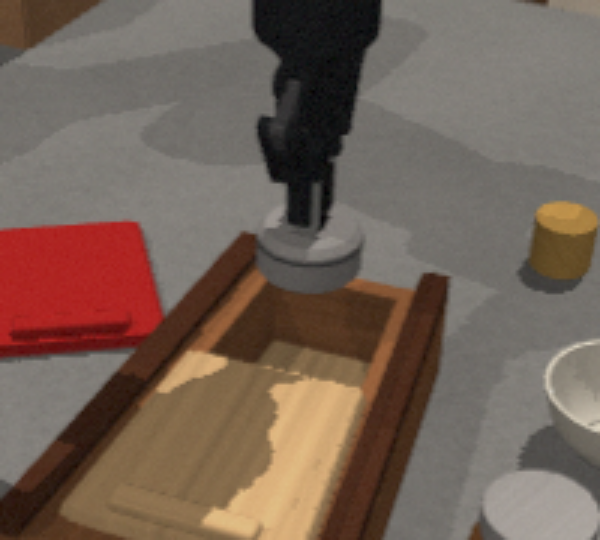

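View pics/t3c.png

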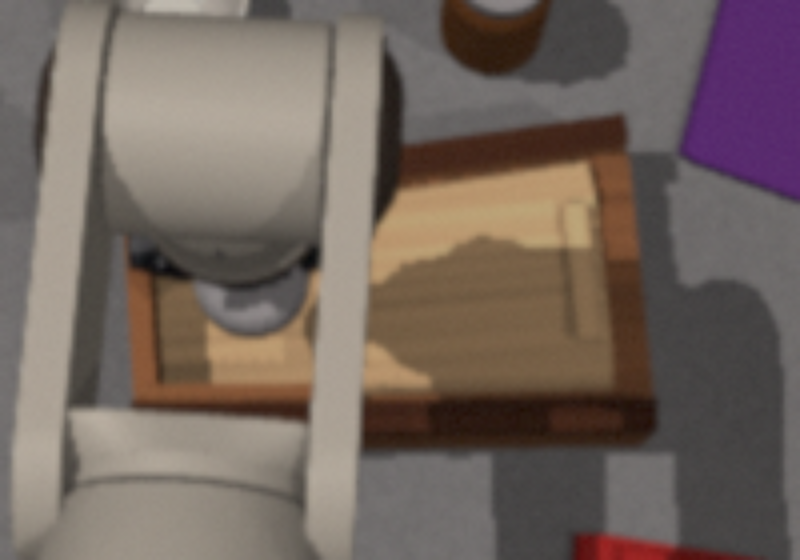

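The pot hangs level over the well, with the cover's front edge at wrist (222,190) and the narrow end wall at (450,170). I check the well walls from wrist depth before lowering.

Run:
```python
from h import *
s=get_state();c=eyes.camera_params('wrist');d=np.load('pics/wrist3.npy')
Q=cloud(c,d);C=np.load('case.npy');ctr=C[:2];x=C[2:];y=np.array([-x[1],x[0]])
U=(Q[...,:2]-ctr)@x;V=(Q[...,:2]-ctr)@y;Z=Q[...,2]
for row in (140,160,180):
    print('row',row,[(col,int(U[row,col]),int(V[row,col]),int(Z[row,col])) for col in range(205,480,9)])
for col in (330,390,450,100):
    print('col',col,[(r,int(U[r,col]),round(float(V[r,col]),1),int(Z[r,col])) for r in range(60,175,5)])
for col in (200,440):
    print('col',col,[(r,int(U[r,col]),round(float(V[r,col]),1),int(Z[r,col])) for r in range(285,345,5)])
```

```text
row 140 [(205, 20, 55, 80), (214, 25, 55, 77), (223, 15, 52, 13), (232, 19, 51, 5), (241, 26, 51, 5), (250, 42, 55, 69), (259, 47, 55, 68), (268, 52, 55, 70), (277, 57, 55, 69), (286, 62, 55, 69), (295, 67, 55, 68), (304, 72, 55, 69), (313, 77, 55, 69), (322, 82, 55, 70), (331, 87, 55, 69), (340, 92, 55, 69), (349, 97, 55, 69), (358, 102, 54, 69), (367, 107, 54, 69), (376, 113, 54, 68), (385, 117, 54, 70), (394, 122, 54, 69), (403, 127, 54, 69), (412, 132, 54, 69), (421, 137, 54, 68), (430, 142, 54, 69), (439, 147, 54, 69), (448, 152, 54, 69), (457, 157, 54, 69), (466, 162, 54, 71), (475, 192, 51, 0)]
row 160 [(205, 20, 45, 81), (214, 25, 45, 81), (223, 15, 39, 17), (232, 18, 37, 5), (241, 25, 37, 5), (250, 31, 38, 6), (259, 38, 37, 5), (268, 44, 37, 5), (277, 50, 37, 4), (286, 57, 37, 4), (295, 63, 37, 4), (304, 70, 37, 4), (313, 76, 37, 6), (322, 83, 37, 5), (331, 89, 37, 4), (340, 81, 67, 307), (349, 102, 37, 5), (358, 108, 37, 5), (367, 115, 37, 5), (376, 121, 37, 5), (385, 128, 37, 4), (394, 134, 37, 5), (403, 140, 37, 5), (412, 147, 37, 4), (421, 149, 39, 21), (430, 149, 41, 45
[... 2536 characters left out ...]
-33, 55.7, 81), (145, -33, 53.1, 81), (150, -34, 50.5, 81), (155, -35, 47.9, 80), (160, -35, 45.3, 81), (165, -36, 42.6, 80), (170, -36, 39.9, 80)]
col 200 [(285, 11, -26.8, 80), (290, 11, -29.6, 81), (295, 11, -32.7, 81), (300, 11, -35.7, 81), (305, 10, -39.1, 80), (310, 10, -42.5, 80), (315, 10, -45.7, 80), (320, 9, -49.5, 79), (325, 9, -52.5, 80), (330, 9, -55.9, 80), (335, 9, -59.0, 80), (340, 5, -69.4, 68)]
col 440 [(285, 154, -31.9, 68), (290, 155, -35.3, 68), (295, 155, -39.2, 67), (300, 155, -41.8, 68), (305, 156, -45.8, 67), (310, 156, -48.6, 68), (315, 156, -51.8, 69), (320, 156, -55.6, 68), (325, 156, -58.6, 69), (330, 156, -61.4, 70), (335, 156, -63.9, 72), (340, 152, -60.6, 84)]
```

The walls agree with the case fit to about 1 mm: the end wall is at u=149, the deck edge at 15, and the pot is centred. Now lower it.

```bash
python3 -m crank '[[[0,0,0,0,10,0,0],[0,0,0,0,20,0,0],[0,0,0,0,20,0,0],[0,0,0,0,20,0,0],[0,0,0,0,20,0,0],[0,0,0,0,15,0,0],[0,0,0,0,10,0,0],[0,0,0,0,4,0,0],[0,0,0,0,1,0,0],[0,0,0,0,0,0,0]]]'
python3 -m crank '[[[0,0,0,0,1,0,0],[0,0,0,0,1,0,0],[0,0,0,0,0,0,0],[0,0,0,0,0,0,0]]]'
```

```text
time: 8.55
tcp_pos: [558.0, 51.9, 119.0]
tool_rot: [[-0.092, 0.001, -0.996], [0.996, -0.0, -0.092], [-0.0, -1.0, -0.001]]
ft_force: [-0.1, 0.1, -3.3]
opening: 0.242
time: 8.95
tcp_pos: [557.7, 51.8, 116.6]
tool_rot: [[-0.091, 0.0, -0.996], [0.996, -0.0, -0.091], [-0.0, -1.0, -0.0]]
ft_force: [0.2, 0.2, -2.9]
opening: 0.24
```

```bash
python3 -m crank '[[[0,0,0,0,0.7,0,0],[0,0,0,0,0.7,0,0],[0,0,0,0,0,0,0],[0,0,0,0,0,0,0]]]'
python3 -c "
from plant import get_state as g;s=g();print(s['ft_force'],s['tcp_pos'])"
```

```text
time: 9.35
tcp_pos: [557.8, 51.8, 115.5]
tool_rot: [[-0.092, 0.0, -0.996], [0.996, -0.0, -0.092], [-0.0, -1.0, -0.0]]
ft_force: [-1.7, -1.8, 5.7]
opening: 0.242
[-1.69088194 -1.80837709  5.73409741] [557.83710237  51.76027465 115.47792509]
```

The pot is down on the floor. I release it and rise.

```bash
python3 -m crank '[[[0,0,0,0,0,0,50],[0,0,0,0,0,0,50],[0,0,0,0,0,0,50],[0,0,0,0,0,0,50],[0,0,0,0,0,0,50]]]'
python3 -m crank '[[[0,0,0,0,-5,0,50],[0,0,0,0,-15,0,50],[0,0,0,0,-25,0,50],[0,0,0,0,-25,0,50],[0,0,0,0,-25,0,50],[0,0,0,0,-25,0,50],[0,0,0,0,0,0,50],[0,0,0,0,0,0,50]]]'
python3 - <<'E'
from look import *
s,c,p,d=look('wrist','w4');Q=cloud(c,d);C=np.load('case.npy');ctr=C[:2];x=C[2:];y=np.array([-x[1],x[0]])
U=(Q[...,:2]-ctr)@x;V=(Q[...,:2]-ctr)@y;Z=Q[...,2]
for lo,hi in((60,70),(34,42)):
    m=(abs(U-82)<45)&(abs(V)<45)&(Z>lo)&(Z<hi);print(lo,m.sum(),[f(a[m]).round(1) for a in(U,V,Z) for f in(np.min,np.max,np.mean)])
print(s['tcp_pos'],s['ft_force'])
E
```

```text
time: 9.85
tcp_pos: [557.7, 51.9, 115.0]
tool_rot: [[-0.091, -0.0, -0.996], [0.996, -0.0, -0.091], [-0.0, -1.0, 0.0]]
ft_force: [0.1, 0.0, 1.0]
opening: 0.504
time: 10.65
tcp_pos: [557.8, 51.9, 236.2]
tool_rot: [[-0.092, 0.002, -0.996], [0.996, -0.0, -0.092], [-0.0, -1.0, -0.002]]
ft_force: [-0.7, 0.3, -0.6]
opening: 0.496
60 996 [np.float64(71.3), np.float64(91.8), np.float64(81.6), np.float64(-11.3), np.float64(9.6), np.float64(-0.3), np.float64(60.2), np.float64(67.4), np.float64(64.8)]
34 6176 [np.float64(47.5), np.float64(114.8), np.float64(81.7), np.float64(-34.3), np.float64(32.8), np.float64(1.7), np.float64(34.0), np.float64(41.9), np.float64(36.9)]
[557.78539146  51.89946383 236.24683423] [-0.6744687   0.29759241 -0.56658566]
```

View pics/w4.png

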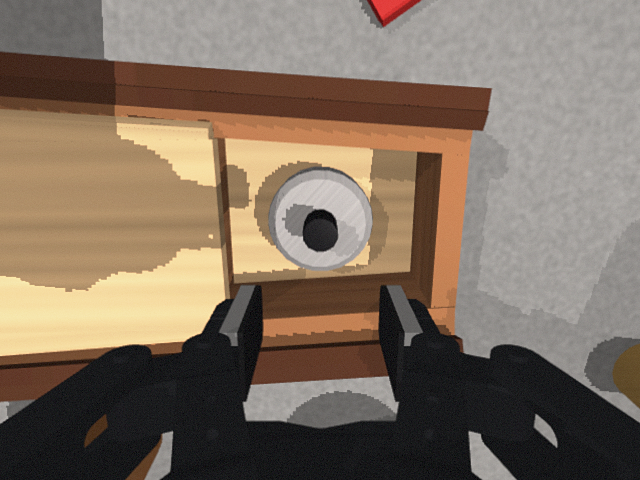

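The pot stands upright, centred in the well at (320,220), with its top about 4 mm below the wall tops. Now I go behind the cover's tail and turn the jaws across the case.

```bash
python3 -m crank '[[[0,0,0,-11,0,0,60],[0,0,0,-25,0,0,60],[0,0,0,-25,0,0,60],[0,0,0,-25,0,0,60],[0,0,0,-25,0,0,60],[0,0,0,-25,0,0,60],[0,0,0,-25,0,0,60],[0,0,0,-25,0,0,60],[0,0,0,-25,0,0,60],[0,0,0,-25,0,0,60],[0,0,0,-20,0,0,60]]]'
python3 -m crank '[[[0,8.17,0,0,0,0,60],[0,8.17,0,0,0,0,60],[0,8.17,0,0,0,0,60],[0,8.17,0,0,0,0,60],[0,8.17,0,0,0,0,60],[0,8.17,0,0,0,0,60],[0,8.17,0,0,0,0,60],[0,8.17,0,0,0,0,60],[0,8.17,0,0,0,0,60],[0,8.17,0,0,0,0,60],[0,8.17,0,0,0,0,60],[0,0,0,0,0,0,60],[0,0,0,0,0,0,60]]]'
python3 - <<'E'
from look import *
s,c,p,d=look('wrist','w5');Q=cloud(c,d);C=np.load('case.npy');ctr=C[:2];x=C[2:];y=np.array([-x[1],x[0]])
t=s['tcp_pos'][:2]-ctr;print('tcp uv',t@x,t@y,s['tcp_pos'],s['opening'])
U=(Q[...,:2]-ctr)@x;V=(Q[...,:2]-ctr)@y;Z=Q[...,2]
m=(Z>76)&(Z<84)&(abs(V)<60)&(U<-60)
print('cover-top',m.sum(),np.percentile(U[m],[.2,1,2]))
for v0 in(-50,-30,30,50):
  k=m&(abs(V-v0)<5); print(v0,k.sum(),np.percentile(U[k],[1,3]) if k.sum() else '')
look('scene','s5')
E
```

```text
time: 11.8
tcp_pos: [580.7, -205.1, 234.3]
tool_rot: [[-0.091, -0.001, -0.996], [0.996, 0.0, -0.091], [0.0, -1.0, 0.001]]
ft_force: [0.3, -0.0, 0.6]
opening: 0.593
time: 13.1
tcp_pos: [581.0, -203.3, 234.8]
tool_rot: [[0.995, -0.001, -0.098], [0.098, 0.0, 0.995], [-0.001, -1.0, 0.0]]
ft_force: [-0.6, -0.7, 0.1]
opening: 0.6
tcp uv -174.95214919072725 0.04987156288101605 [ 581.04951503 -203.30309254  234.80446236] 0.6003060497907546
cover-top 32658 [-139.38658554 -138.67077503 -137.88595501]
-50 3100 [-137.83997734 -135.90965786]
-30 2568 [-138.61218179 -137.05093715]
30 2568 [-138.86200268 -137.60879712]
50 3235 [-139.30819207 -137.37977015]
```

View pics/w5.png

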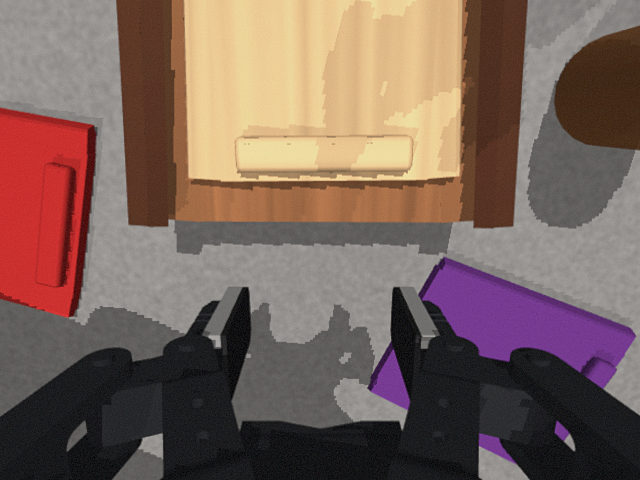

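View pics/s5.png

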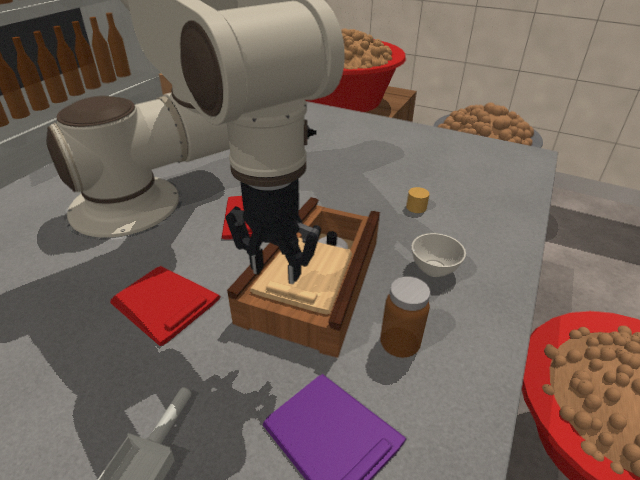

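The wrist view shows the tail edge at row ~180 (u = -139) and the rib at (323,153), with the fingers behind it outside the case. I measure fingertip height from depth.

Run:
```python
from look import *
s=get_state();c=eyes.camera_params('wrist');d=np.load('pics/w5.npy');Q=cloud(c,d)
R=s['tool_rot'];T=(Q-s['tcp_pos'])@R
m=(T[...,1]>20)&(T[...,1]<90)&(abs(T[...,0])<60)&(abs(T[...,2])<40)&(d>0)
print(m.sum(),'y',np.percentile(T[m][:,1],[50,95,99,99.8]),'z',np.percentile(T[m][:,2],[.5,50,99.5]))
k=m&(T[...,1]>50);print(np.percentile(T[k][:,2],[.5,50,99.5]),np.percentile(T[k][:,0],[.5,99.5]))
```

```text
10903 y [36.41536623 62.97211403 67.65388704 69.46268368] z [-10.31136406   8.68923078  14.27364089]
[-10.40603014   7.33273491  11.93126097] [-39.09787598  38.60721551]
```

```bash
python3 -m crank '[[[0,0,0,0,15,0,60],[0,0,0,0,20,0,60],[0,0,0,0,20,0,60],[0,0,0,0,20,0,60],[0,0,0,0,11,0,60],[0,0,0,0,5,0,60],[0,0,0,0,0,0,60],[0,0,0,0,0,0,60]]]'
python3 -m crank '[[[0,0,0,0,0,5,60],[0,0,0,0,0,5,60],[0,0,0,0,0,5,60],[0,0,0,0,0,3,60],[0,0,0,0,0,0,60],[0,0,0,0,0,0,60]]]'
python3 - <<'E'
from look import *
s,c,p,d=look('wrist','w6')
s,c,p,d=look('scene','s6');cv2.imwrite('pics/s6c.png',cv2.resize(p[180:360,200:420],None,fx=3.6,fy=3.3))
E
```

```text
time: 14.0
tcp_pos: [581.4, -203.2, 144.8]
tool_rot: [[0.996, 0.001, -0.094], [0.094, -0.001, 0.996], [0.001, -1.0, -0.001]]
ft_force: [0.4, -0.7, 0.5]
opening: 0.6
time: 14.6
tcp_pos: [579.5, -185.1, 144.2]
tool_rot: [[0.996, 0.0, -0.094], [0.094, -0.0, 0.996], [0.0, -1.0, -0.0]]
ft_force: [0.3, 0.0, -0.4]
opening: 0.599
```

View pics/w6.png

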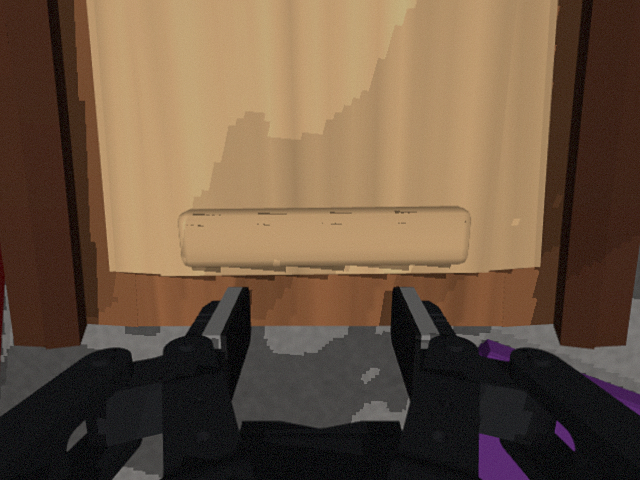

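View pics/s6c.png

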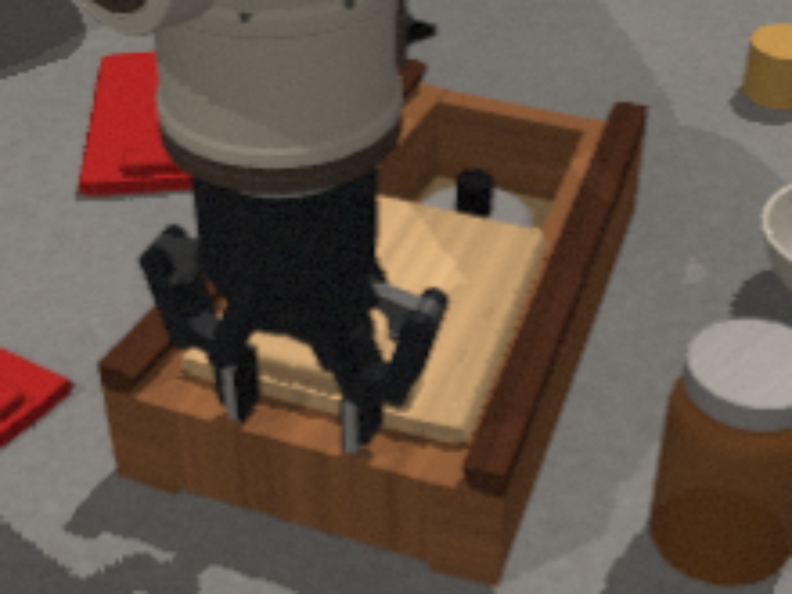

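The fingers are right behind the tail. Start pushing.

```bash
python3 -m crank '[[[0,0,0,0,0,3,60],[0,0,0,0,0,3,60],[0,0,0,0,0,3,60],[0,0,0,0,0,3,60],[0,0,0,0,0,3,60],[0,0,0,0,0,3,60]]]'
python3 -m crank '[[[0,0,0,0,0,3,60],[0,0,0,0,0,4,60],[0,0,0,0,0,4,60],[0,0,0,0,0,4,60],[0,0,0,0,0,4,60],[0,0,0,0,0,4,60],[0,0,0,0,0,4,60],[0,0,0,0,0,4,60]]]'
python3 - <<'E'
from look import *
s,c,p,d=look('wrist','w7')
C=np.load('case.npy');ctr=C[:2];x=C[2:];t=s['tcp_pos'][:2]-ctr;print('u',t@x,t@np.array([-x[1],x[0]]),s['ft_force'])
E
```

```text
time: 15.3
tcp_pos: [577.8, -166.9, 144.1]
tool_rot: [[0.996, -0.0, -0.094], [0.094, -0.0, 0.996], [-0.0, -1.0, -0.0]]
ft_force: [0.6, -1.5, -0.6]
opening: 0.601
time: 16.1
tcp_pos: [574.8, -136.0, 144.1]
tool_rot: [[0.996, -0.0, -0.094], [0.094, -0.0, 0.996], [-0.0, -1.0, -0.0]]
ft_force: [-0.1, -1.1, -0.2]
opening: 0.601
u -107.3712471131348 -0.12529212483914529 [-0.08060372 -1.07722443 -0.1609696 ]
```

View pics/w7.png

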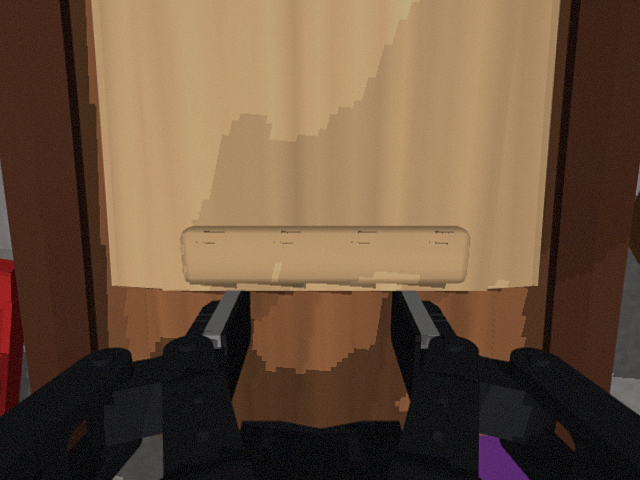

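The cover moves along squarely, with the tail at row 290 against the fingers.

```bash
python3 -m crank '[[[0,0,0,0,0,4,60],[0,0,0,0,0,4,60],[0,0,0,0,0,4,60],[0,0,0,0,0,4,60],[0,0,0,0,0,4,60],[0,0,0,0,0,4,60],[0,0,0,0,0,4,60],[0,0,0,0,0,4,60],[0,0,0,0,0,4,60],[0,0,0,0,0,4,60]]]'
python3 -m crank '[[[0,0,0,0,0,4,60],[0,0,0,0,0,4,60],[0,0,0,0,0,4,60],[0,0,0,0,0,4,60],[0,0,0,0,0,4,60],[0,0,0,0,0,4,60],[0,0,0,0,0,4,60]]]'
python3 -m crank '[[[0,0,0,0,0,2,60],[0,0,0,0,0,2,60],[0,0,0,0,0,2,60],[0,0,0,0,0,2,60]]]'
python3 - <<'E'
from look import *
s,c,p,d=look('wrist','w8')
s2,c2,p2,d2=look('scene','s8')
C=np.load('case.npy');ctr=C[:2];x=C[2:];t=s['tcp_pos'][:2]-ctr;print('u',t@x,t@np.array([-x[1],x[0]]),s['ft_force'])
E
```

```text
time: 17.15
tcp_pos: [571.1, -96.2, 144.2]
tool_rot: [[0.996, 0.0, -0.094], [0.094, -0.0, 0.996], [0.0, -1.0, -0.0]]
ft_force: [0.6, -1.6, 0.6]
opening: 0.599
time: 17.85
tcp_pos: [568.5, -68.4, 144.1]
tool_rot: [[0.996, -0.0, -0.094], [0.094, -0.0, 0.996], [-0.0, -1.0, -0.0]]
ft_force: [0.6, -1.6, 1.0]
opening: 0.603
time: 18.25
tcp_pos: [567.7, -60.7, 144.1]
tool_rot: [[0.996, -0.0, -0.094], [0.094, -0.0, 0.996], [-0.0, -1.0, -0.0]]
ft_force: [-1.8, -4.0, 1.6]
opening: 0.602
u -31.718282005696366 -0.1397258138306369 [-1.77398058 -4.01268899  1.57549565]
```

View pics/w8.png

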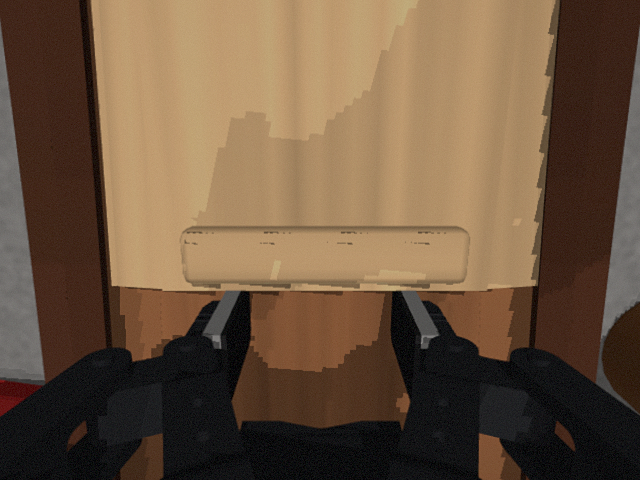

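```bash
python3 -m crank '[[[0,0,0,0,0,2,60],[0,0,0,0,0,2,60],[0,0,0,0,0,2,60],[0,0,0,0,0,2,60],[0,0,0,0,0,2,60],[0,0,0,0,0,1,60]]]'
python3 -m crank '[[[0,0,0,0,0,1,60],[0,0,0,0,0,1,60],[0,0,0,0,0,1,60],[0,0,0,0,0,1,60]]]'
```

```text
time: 18.95
tcp_pos: [566.3, -50.3, 144.1]
tool_rot: [[0.996, -0.001, -0.094], [0.094, -0.001, 0.996], [-0.001, -1.0, -0.001]]
ft_force: [-5.3, -11.4, 4.3]
opening: 0.599
time: 19.35
tcp_pos: [565.8, -46.6, 144.0]
tool_rot: [[0.996, -0.002, -0.094], [0.094, -0.002, 0.996], [-0.002, -1.0, -0.002]]
ft_force: [-6.4, -13.3, 3.7]
opening: 0.596
```

```bash
python3 -m crank '[[[0,0,0,0,0,1,60],[0,0,0,0,0,0.5,60],[0,0,0,0,0,0,60]]]'
python3 - <<'E'
from look import *
s=get_state();C=np.load('case.npy');ctr=C[:2];x=C[2:];t=s['tcp_pos'][:2]-ctr;print('u',t@x,s['ft_force'])
E
```

```text
time: 19.65
tcp_pos: [565.7, -45.0, 144.0]
tool_rot: [[0.996, -0.002, -0.094], [0.094, -0.002, 0.996], [-0.002, -1.0, -0.001]]
ft_force: [-5.8, -11.4, 2.8]
opening: 0.599
u -15.914824603627162 [ -5.77958683 -11.41009881   2.77494826]
```

Run:
```python
from look import *
s,c,p,d=look('wrist','w9')
s,c,p2,d=look('top','t9');cv2.imwrite('pics/t9c.png',cv2.resize(p2[180:300,250:420],None,fx=4.5,fy=4.5))
s,c,p3,d=look('scene','s9');cv2.imwrite('pics/s9c.png',cv2.resize(p3[180:360,200:420],None,fx=3.6,fy=3.3))
```

```text
(no output)
```

View pics/w9.png

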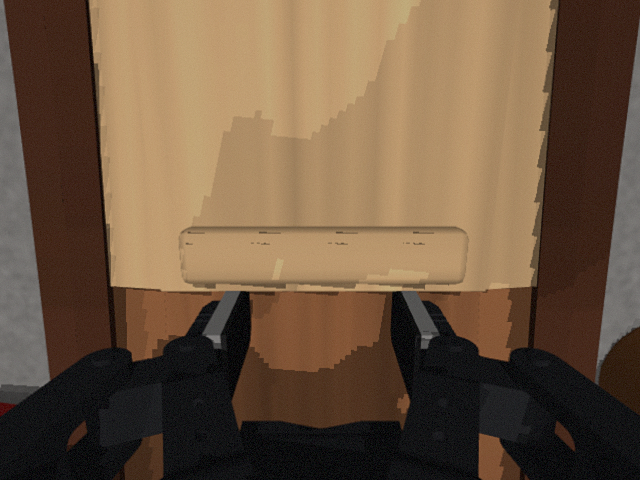

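View pics/s9c.png

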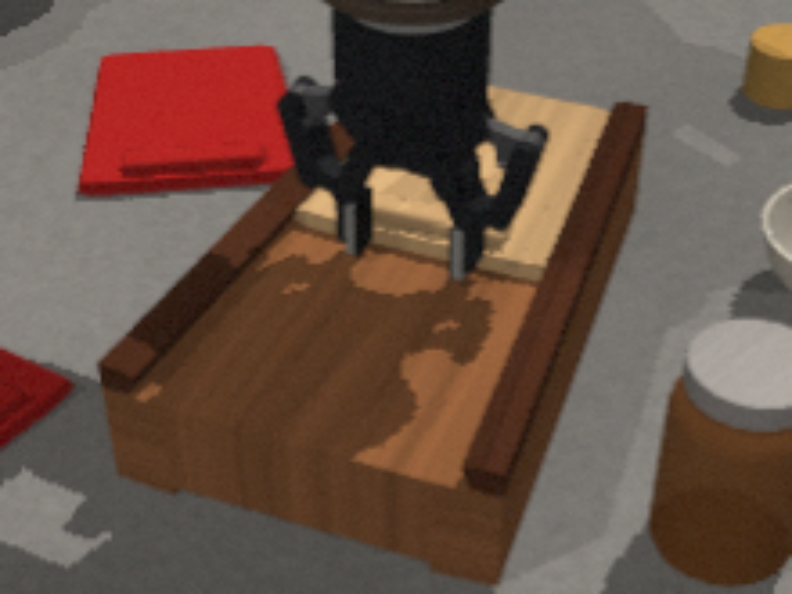

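View pics/t9c.png

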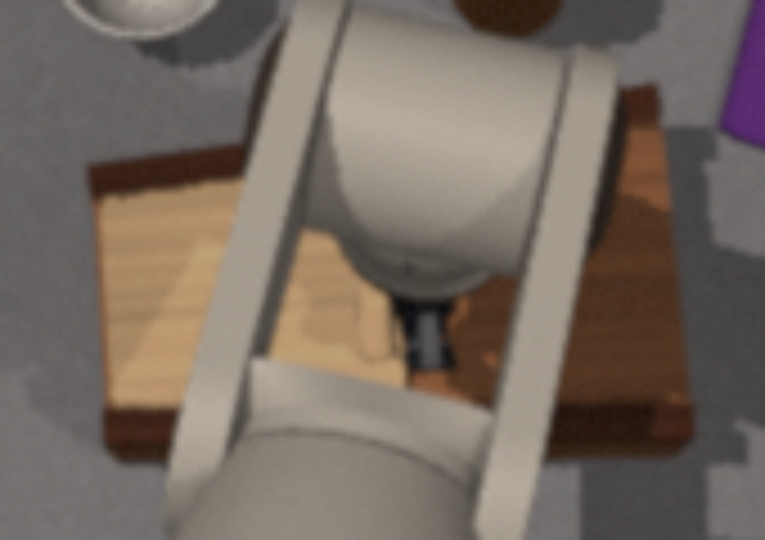

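Nearly home. I continue in fine steps, easing sideways with the cheek's push.

```bash
python3 -m crank '[[[0,0,0,-0.5,0,0.5,60],[0,0,0,-0.5,0,0.5,60],[0,0,0,0,0,0.5,60],[0,0,0,0,0,0.5,60],[0,0,0,0,0,0,60]]]'
python3 -m crank '[[[0,0,0,0,0,0.5,60],[0,0,0,0,0,0.5,60],[0,0,0,0,0,0,60]]]'
python3 - <<'E'
from look import *
s=get_state();C=np.load('case.npy');ctr=C[:2];x=C[2:];t=s['tcp_pos'][:2]-ctr;print('u',t@x,t@np.array([-x[1],x[0]]),s['ft_force'])
E
```

```text
time: 20.3
tcp_pos: [564.9, -42.2, 144.0]
tool_rot: [[0.996, -0.0, -0.094], [0.094, -0.0, 0.996], [-0.0, -1.0, 0.0]]
ft_force: [-1.1, -2.0, -0.2]
opening: 0.602
time: 20.6
tcp_pos: [564.8, -41.3, 144.0]
tool_rot: [[0.996, -0.0, -0.094], [0.094, -0.0, 0.996], [-0.0, -1.0, -0.0]]
ft_force: [-1.4, -3.2, -1.7]
opening: 0.603
u -12.16286337199221 0.8624420727337141 [-1.44134648 -3.23472871 -1.67711022]
```

The force dropped after the side step, and the cover still moves freely.

```bash
python3 -m crank '[[[0,0,0,0,0,0.5,60],[0,0,0,0,0,0.5,60],[0,0,0,0,0,0,60]]]'; python3 -m crank '[[[0,0,0,0,0,0.5,60],[0,0,0,0,0,0,60]]]'; python3 -m crank '[[[0,0,0,0,0,0.5,60],[0,0,0,0,0,0,60]]]'
```

```text
time: 20.9
tcp_pos: [564.7, -40.4, 144.0]
tool_rot: [[0.996, -0.0, -0.094], [0.094, -0.0, 0.996], [-0.0, -1.0, -0.0]]
ft_force: [-2.9, -5.0, -0.9]
opening: 0.599
time: 21.1
tcp_pos: [564.7, -40.3, 144.1]
tool_rot: [[0.996, -0.0, -0.094], [0.094, -0.001, 0.996], [-0.0, -1.0, -0.001]]
ft_force: [-1.9, -8.5, -1.6]
opening: 0.599
time: 21.3
tcp_pos: [564.7, -40.2, 144.1]
tool_rot: [[0.996, -0.0, -0.094], [0.094, -0.002, 0.996], [-0.0, -1.0, -0.002]]
ft_force: [-2.1, -13.2, -1.7]
opening: 0.604
```

It's stopping dead: position holds while force rises. Push to ~18 N.

```bash
python3 -m crank '[[[0,0,0,0,0,0.5,60],[0,0,0,0,0,0,60],[0,0,0,0,0,0,60]]]'
python3 - <<'E'
from look import *
s=get_state();C=np.load('case.npy');ctr=C[:2];x=C[2:];t=s['tcp_pos'][:2]-ctr;print('u',t@x,t@np.array([-x[1],x[0]]),s['ft_force'])
E
```

```text
time: 21.6
tcp_pos: [564.7, -40.1, 144.1]
tool_rot: [[0.996, -0.0, -0.093], [0.093, -0.002, 0.996], [-0.0, -1.0, -0.002]]
ft_force: [-2.4, -15.6, -1.5]
opening: 0.599
u -10.926315139801796 0.8895252466671876 [ -2.39418142 -15.6459004   -1.50751505]
```

```bash
python3 -m crank '[[[0,0,0,0,0,0.3,60],[0,0,0,0,0,0,60],[0,0,0,0,0,0,60],[0,0,0,0,0,0,60]]]'; python3 -m crank '[[[0,0,0,0,0,-2,60],[0,0,0,0,0,-6,60],[0,0,0,0,0,-10,60],[0,0,0,0,-10,-12,60],[0,0,0,0,-20,-5,60],[0,0,0,0,-25,0,60],[0,0,0,0,-25,0,60],[0,0,0,0,-25,0,60],[0,0,0,0,0,0,60],[0,0,0,0,0,0,60]]]'
python3 - <<'E'
from look import *
s,c,p,d=look('wrist','w10');np.savez('pics/w10c.npz',R=c['R'],t=c['t'])
Q=cloud(c,d);C=np.load('case.npy');ctr=C[:2];x=C[2:];y=np.array([-x[1],x[0]])
U=(Q[...,:2]-ctr)@x;V=(Q[...,:2]-ctr)@y;Z=Q[...,2];ok=d>0
m=ok&(Z>77)&(Z<85)&(abs(V)<50);print('cover top U',np.percentile(U[m],[.5,1,99,99.5]))
for v0 in(-50,-30,0,30,50):
  k=m&(abs(V-v0)<5)&(abs(U)<40); print(v0,k.sum(),np.percentile(U[k],[.5,2]) if k.sum() else '')
s,c,p3,d=look('scene','s10');cv2.imwrite('pics/s10c.png',cv2.resize(p3[180:360,200:420],None,fx=3.6,fy=3.3))
E
```

```text
time: 22.0
tcp_pos: [564.7, -40.0, 144.1]
tool_rot: [[0.996, 0.0, -0.093], [0.093, -0.003, 0.996], [-0.0, -1.0, -0.003]]
ft_force: [-1.9, -17.8, -2.5]
opening: 0.596
time: 23.0
tcp_pos: [568.1, -74.0, 249.8]
tool_rot: [[0.996, 0.001, -0.093], [0.093, -0.0, 0.996], [0.001, -1.0, -0.0]]
ft_force: [0.2, 0.3, -0.7]
opening: 0.602
cover top U [ 0.29769261  0.79303473 79.60234898 79.91516572]
-50 663 [0.2240852  0.76748444]
-30 751 [0.21106144 0.31895722]
0 737 [0.20531512 0.31276386]
30 752 [0.22872583 0.36801784]
50 593 [0.27510735 0.79953184]
```

View pics/s10c.png

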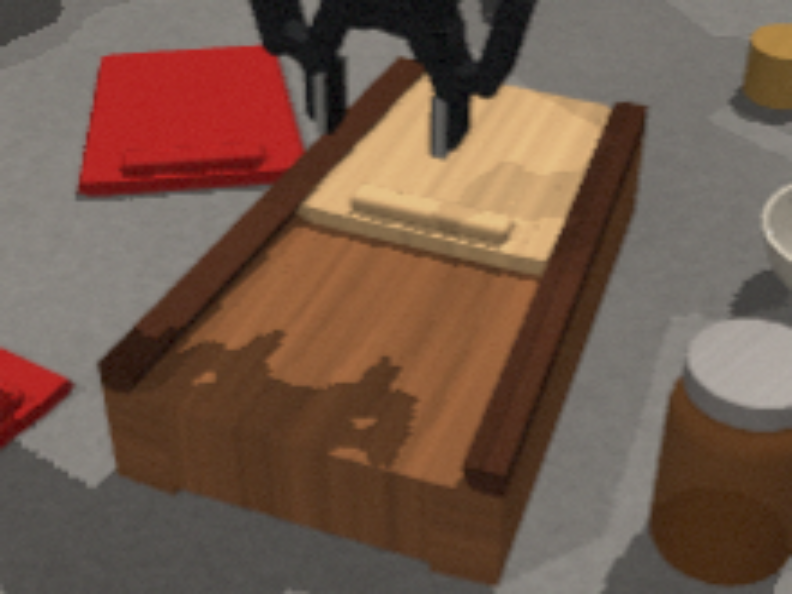

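View pics/w10.png

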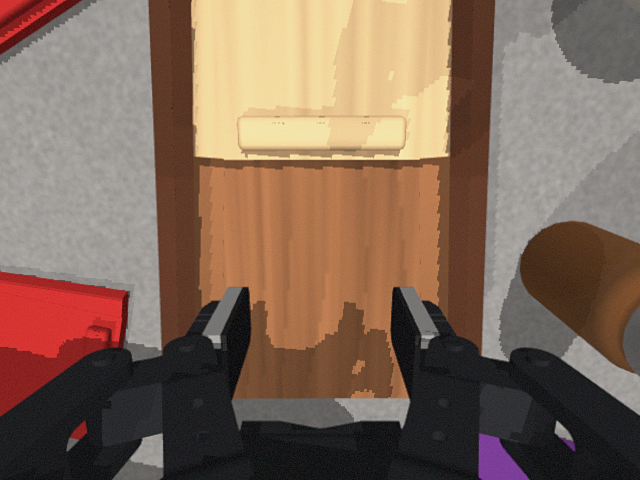

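The tail lies at u≈0.2–0.3 mm across its whole width, where home is 0, and the front meets the ends of the cheeks at scene crop (540,95). The arm is clear, so I hand in.

Run:
```python
from look import *
a=cv2.imread('pics/scene0.png');b=cv2.imread('pics/s10.png')
c=eyes.camera_params('scene');Q=cloud(c,np.load('pics/s10.npy'));C=np.load('case.npy');x=C[2:];y=np.array([-x[1],x[0]])
U=(Q[...,:2]-C[:2])@x;V=(Q[...,:2]-C[:2])@y;Z=Q[...,2];m=(Z>76)&(Z<86)&(abs(V)<45)&(b.astype(int).sum(2)>330)
print('front U',np.percentile(U[m],[98,99.5]),'tail',np.percentile(U[m],[.5,2]))
for q in('bowl','jar','weight','scoop'):print(q,[r['centre'] for r in eyes.pinpoint('scene',q)][:1])
for nm,(r0,r1,c0,c1) in dict(bowl=(235,277,408,468),jar=(278,356,380,430),weight=(185,215,403,432)).items():
    print(nm,np.median(abs(a[r0:r1,c0:c1].astype(int)-b[r0:r1,c0:c1]).max(2)))
print(env.hand_in())
```

```text
front U [ 283.64392586 2137.76256881] tail [-0.44213244  0.55407395]
bowl [[435.4, 269.3]]
jar [[401.8, 340.6]]
weight [[417.2, 207.0]]
scoop [[163.6, 432.8]]
bowl 10.0
jar 9.0
weight 8.0
the job is handed in; nothing more can be done
None
```

The job is done and handed in at about 23 s. The spice pot stands upright in the well, released, and the wooden cover is wedged at home over it.

- **Pot:** I gripped it by the knob, set it on the well floor and let go. Wrist depth then showed it centred within about 1 mm and upright, with its top about 65 mm up, below the 70 mm wall tops.
- **Cover:** I pushed the tail with both fingertips until it stopped dead. The last 1.3 mm of commanded push moved the tool only about 0.3 mm while the force rose to 17.8 N. Near the end the cover rubbed one cheek at up to about 13 N, which eased after a 1 mm side step.
- **Final position:** The tail lies 0.2–0.3 mm from its nominal home position and square across. The scene camera gave −0.4 to +0.6 mm.
- **Failed check:** My numeric check of the front edge from the scene depth gave nonsense, because it picked up background points. That the front is flush rests on the tail position, the stop, and the scene picture, where it lines up with the cheek ends.
- **Bystanders:** I touched none of them. The bowl, jar and weight looked the same before and after. The scoop I only located afterwards and did not compare.

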